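# Show a punch to the inspection camera

### The arm

A 7-joint arm with a two-finger parallel gripper is mounted at the origin on a cart in front of the work surface, level with it; the furniture and walls round the work are solid. World frame = base frame: x ahead of the robot, y to its left, z up, the work surface at z = 0. Lengths are in m, angles in rad, forces in N, time in s.
With the tool pointing down it reaches from about 0.425 to 0.925 m from the base axis. Payload 6.8 kg.
Tool frame: the origin (TCP) lies midway between the tips of the shut fingers; the grasp point (between the pads) lies 19 mm behind it; z points along the fingers, y is the line along which they close (so a half turn about z gives the same grasp; the last joint's range is limited). The gripper opens to 85 mm and grips with 20 to 120 N. Pads are 22 mm wide; open, the fingers measure 114 mm over their backs; the gripper's body (76 mm by 85 mm) begins 54 mm behind the grasp point. The pads swing forward as they close: fully open they stand 13 mm farther back than shut.
Start: joints at [1.07, 0.477, 0.022, 1.555, -0.011, 1.109, -0.083], TCP at [0.258, -0.624, 0.209] pointing down, gripper open.
Joint ranges: [-2.96, 2.96], [-0.34, 2.1], [-1.41, 1.46], [0.24, 2.44], [-1.37, 4.51], [0.17, 1.92], [-2.96, 2.96]. Speed limits (rad/s): [2.39, 2.39, 3.14, 3.14, 3.14, 3.14, 3.14].

### API

Orientations are given as a rotation vector (axis times angle).
In Python, from bench import get_obs, grab_frame, camera_params, r gives the robot as it stands.
- The arm moves only by the shell command python3 -m jog 'ROWS' [FORCE]. ROWS is JSON, a list of rows, each an object of numbers: "rx", "ry", "rz": the turn, a rotation vector about the world's x, y, z scaled (see below); "x", "y", "z": the shift along the world's x, y, z scaled (see below); "jaw": the opening, from -1 (shut) to 1 (fully open). In form: [{"rx": .., "ry": .., "rz": .., "x": .., "y": .., "z": .., "jaw": ..}, ...]. A call has 1 to 8 rows; each row shifts and turns the commanded pose from where the row before left it; what a row does not reach is not made up. The controller multiplies each number of a shift by 60 mm and each number of a turn by 10 degrees. A row lasts 1/8 s, in which the tool goes at most 62.5 mm and 10.7 degrees, less where a joint would pass 70% of its speed; a pose out of reach is approached as far as the arm can. A call with a number of a shift or a turn outside -1 to 1 is refused whole. A call with a gripper value outside its range is refused whole. The fingers move at their own pace and stop on an object; FORCE is the grip in N (left out, the last holds). Time passes only in rows, so rows that do not move let the fingers close. It gives the time, the measured TCP pose, the force, the opening and the grip force at its end, in the units of the state.
- get_obs(): the state, without advancing time (a new reading comes with each control period).
- grab_frame(name): name is "scene" or "top" or "wrist"; returns the picture (480x640x3 uint8, red, green, blue); there is no depth.
- camera_params(name): a dict with "fx", "fy", "cx", "cy" (pixels), "R" (3x3) and "t" (3): a world point X has camera coordinates R X + t. Camera axes: x right, y down, z forward; pixel columns grow to the right and rows downward; lengths in m; the calibration is good to about 2 mm. A picture is of the moment at which its call begins: read the wrist's pose just before it. camera_params takes no time and is no camera call; for the wrist camera it gives the pose at the moment of the call.
- r.hand_in(): hands the job in; it is judged then, once.
The state is a dict: "clock": time; "joints": joint angles; "qvel": joint speeds; "tau": joint torques, N m; "tcp_pos": TCP position; "orientation": TCP orientation; "contact_force": force on the tool from outside, world axes, zero at the start; "moment": the same for the moment, N m; "grip_width": finger opening in m; "gripper_force": force on a finger pad.
Only numpy, scipy, OpenCV 4.12 (cv2) and the standard library are available. Lean on these libraries where they do the work, as an engineer would, in place of code of your own. Each camera call takes 0.05 s, during which the arm holds its last target. There are 200 camera calls.

### The job

Swing the lens cover of the inspection camera on the bench fully aside by its knob, then take the tall punch out of the rack and hold it in the air in front of the lens for a picture of its underside: underside facing the lens squarely, centred on the lens and about 60 mm away from it, the punch's flat sides in line with the sides of the camera. Leave the camera's position and tilt as they are and the two wide punches in their pockets. Finish while holding the punch there steadily: do not put it down or let go.

Things in the scene. Friction and masses are not known exactly. Their poses are not given: they have to be found in the camera images.
- lens (a point): Centre of the camera lens's front glass. z = optical axis, out of the lens: it points up, leaning to -x (toward the robot) by 9 to 34 degrees. x, y lie along the sides of the camera box; y along its tilt axis, +x on the raised far side. The tilt pivot is 45 mm behind this point, 75 mm over the bench; the tilt is clamped stiff. Lens barrel: black, 37 mm across, 23 mm long.
- camera_stand: Inspection camera: dark box 66 x 78 x 50 mm with a lens on top, tilting in an aluminium fork (two upright cheeks) on a base plate 110 x 120 x 10 mm screwed to the bench. Origin at the centre of the underside, z up, y along the tilt axis; turned 0.1 to 0.8 rad on the bench.
- cover_pivot (a point): Point on the swivel axis of the lens cover, level with the disc's mid thickness: 34 mm from the lens centre along the lens's +y and 5 mm in front of the glass; same axes as the lens. The swivel axis is parallel to the optical axis.
- cover_knob (a point): Middle (half height) of the cover's knob: a black round pin, 12 mm across, 28 mm long, parallel to the optical axis, standing on the aluminium cover disc (44 mm across, 4 mm thick); its foot on the disc is 14 mm below this point. 48 mm from the swivel axis, turns with the cover; z = optical axis direction.
- lens_cover (a joint): Cover angle a: 0 = disc right over the lens, 1.6 rad = stop, fully aside; starts at 0 to 0.25. The knob lies at (-0.048 sin a, -0.048 cos a) m from cover_pivot in the lens's x, y, so it first swings toward -x (downhill, toward the robot). Slight friction (about 1 N at the knob); it stays where it is left.
- tall_punch_center (a point): Centre (half-way up) of the tall punch: a plain ground-steel block, 35 x 36 mm in section, 55 mm high plus a 3 mm round button on top, about 0.47 kg, upright in one of the rack's three pockets (which one varies), underside 6 mm over the bench, 41 mm of it above the rack. x, y square to its four flats, z from underside to top. Grip any two opposite flats.
- tall_punch_foot (a point): Centre of the tall punch's flat underside, 27.5 mm below its centre; same axes.
- punch_rack: Wooden punch rack, a fixed block 78 x 256 x 20 mm, origin at the centre of its underside, long side along its y; three pockets 58 x 58 mm, 14 mm deep, at y = -85, 0 and +85 mm.
- wide_punch_a_center (a point): Centre of a wide punch (same steel, 32 x 50 mm in section and 40 mm high, 43 mm with its button) in another pocket; not to be disturbed.
- wide_punch_b_center (a point): Centre of the second wide punch, like the first, in the remaining pocket; not to be disturbed.
Mind the look-alikes: they are no part of the job. What is shaped like the part that bears tall_punch_center but pink is not meant.

How it is judged:
On the way, in this order (a step that is already met when the one before it is completed fails the run):
1. the lens cover is swung aside (value of joint lens_cover above 1.3 rad), for 0.2 s.
2. the tall punch is lifted out of the rack in the fingers (height (world z) of tall_punch_foot above 0.05 m and contact force between the fingers and tall_punch above 1 N), for 0.2 s.
At the end, for the whole second after the job is handed in: Cover over 1.3 rad open; tall punch held still in the fingers, clear of the camera, underside 45-75 mm before the lens glass, its centre within 10 mm of the optical axis in lens x and y, long axis within 0.17 rad of the optical axis, flats within 0.2 rad of the camera's sides (value of joint lens_cover above 1.3 rad and z of tall_punch_foot in the frame of lens between 0.045 and 0.075 m and x of tall_punch_foot in the frame of lens between -0.01 and 0.01 m and y of tall_punch_foot in the frame of lens between -0.01 and 0.01 m and z of tall_punch_center in the frame of lens above 0.065 m and angle between the z axis of tall_punch_foot and the z axis of lens, either way round below 0.17 rad and (angle between the x axis of tall_punch_foot and the x axis of lens, either way round below 0.2 rad or angle between the x axis of tall_punch_foot and the y axis of lens, either way round below 0.2 rad) and contact force between the fingers and tall_punch above 1 N and contact force between tall_punch and camera_stand below 0.3 N and linear speed of tall_punch below 0.02 m/s and angular speed of tall_punch below 0.15 rad/s); the arm keeps its last pose, push and grip.
It fails at once if the camera is shifted or tilted by more than 8 mm at the lens (distance of lens from where it was at the start of the episode above 0.008 m).
It fails at once if a wide punch is moved more than 20 mm (distance of any of wide_punch_a_center, wide_punch_b_center from where it was at the start of the episode above 0.02 m).
It also fails if it takes over 51 s, if anything falls off the work surface, if the arm or the gripper's body presses on something with over 40 N, if the wrist force passes 120 N, or if a joint passes its speed limit or range.

## Working session

There is one attempt and no reset: what is moved stays moved. The work goes in short steps, Python scripts to look and compute and a shell command to move; the robot and the scene stay as the last step left them, time stands still between calls to the robot, and variables do not carry over. Pictures are saved under pics/ and viewed, at most 12 in all, crops included, and the job is handed in when it is done.

```bash
ls; mkdir -p pics; python3 - <<'E'
from bench import *
import cv2,numpy as np
a=[]
for n in("scene","top","wrist"):
    p=camera_params(n);f=grab_frame(n);cv2.imwrite(f"pics/{n}0.png",f[:,:,::-1])
    print(n,{k:np.round(v,4).tolist() for k,v in p.items()})
print({k:np.round(v,3).tolist() for k,v in get_obs().items()})
E
```

```text
pics
scene {'fx': 575.9406, 'fy': 575.9406, 'cx': 318.234, 'cy': 247.2386, 'R': [[0.8886, -0.4587, 0.0015], [-0.3072, -0.5976, -0.7406], [0.3406, 0.6576, -0.672]], 't': [-0.4778, 0.389, 0.8456]}
top {'fx': 570.4672, 'fy': 570.4672, 'cx': 321.9674, 'cy': 234.7039, 'R': [[-0.02, -0.9995, 0.0226], [-0.9907, 0.0167, -0.135], [0.1345, -0.0251, -0.9906]], 't': [0.1439, 0.6647, 1.1952]}
wrist {'fx': 369.3937, 'fy': 369.3937, 'cx': 311.8293, 'cy': 238.1035, 'R': [[0.3813, -0.9245, -0.0007], [-0.8847, -0.3651, 0.2899], [-0.2683, -0.1099, -0.957]], 't': [-0.6738, -0.0359, 0.3787]}
{'clock': 0.15, 'joints': [1.07, 0.478, 0.022, 1.556, -0.012, 1.109, -0.083], 'qvel': [-0.002, -0.002, 0.001, -0.003, -0.002, -0.001, -0.0], 'tau': [0.003, -59.692, 1.61, -28.149, 0.013, 0.007, 0.0], 'tcp_pos': [0.258, -0.623, 0.208], 'orientation': [-3.08, -0.613, 0.001], 'contact_force': [-0.295, 0.216, -0.174], 'moment': [0.043, 0.03, -0.007], 'gripper_force': 0.0, 'grip_width': 0.085}
```

View pics/scene0.png

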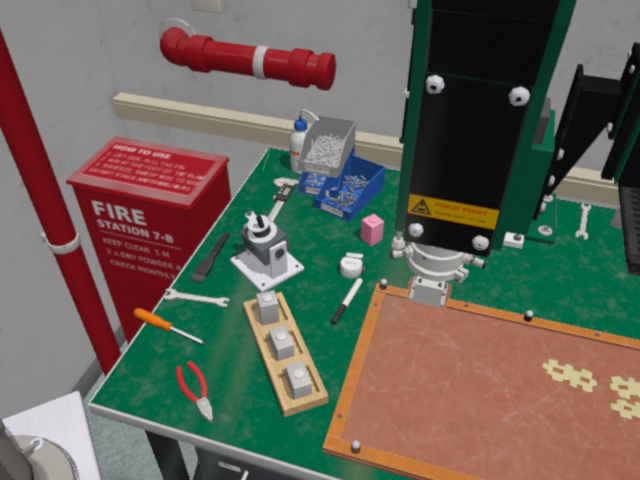

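View pics/top0.png

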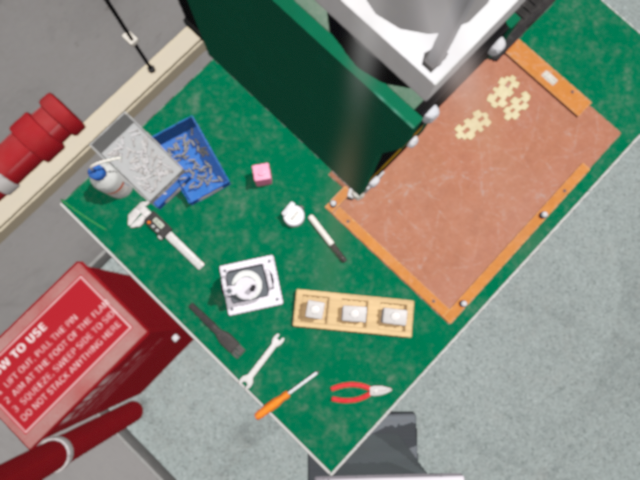

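The camera stand is at about (267,245) in the scene view and (248,285) in the top view. The rack has three punches; the one nearest the stand looks square, so it is probably the tall one. I'll zoom in on both views.

```bash
python3 - <<'E'
import cv2,numpy as np
s=cv2.imread('pics/scene0.png')[190:415,210:340];t=cv2.imread('pics/top0.png')[240:345,205:425]
s=cv2.resize(s,None,fx=2.6,fy=2.6,interpolation=3);t=cv2.resize(t,None,fx=2,fy=2,interpolation=3)
c=np.zeros((600,800,3),np.uint8);c[:s.shape[0],:s.shape[1]]=s;c[:t.shape[0],345:345+t.shape[1]]=t
w=cv2.imread('pics/wrist0.png');w=cv2.resize(w,(440,330));c[230:560,345:785]=w
cv2.imwrite('pics/c1.png',c);print(s.shape,t.shape)
E
```

```text
(585, 338, 3) (210, 440, 3)
```

View pics/c1.png

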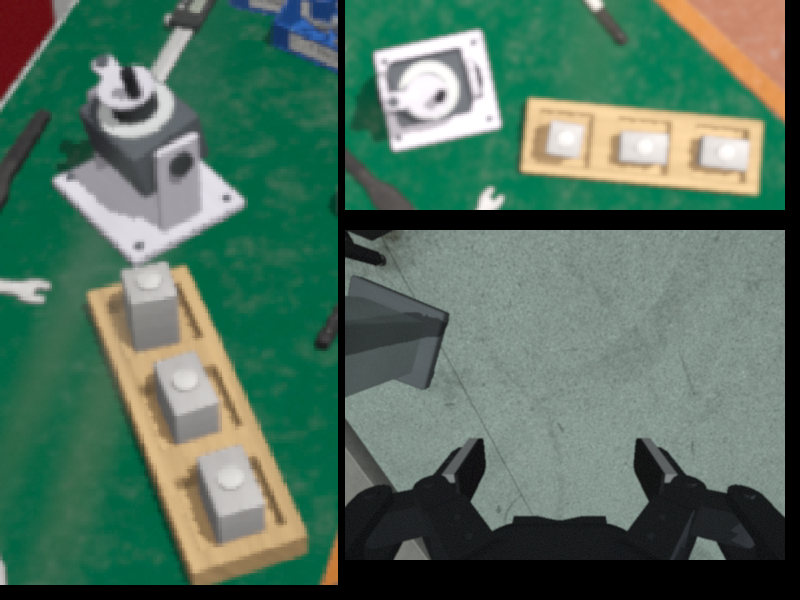

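The tall punch is at the camera end of the rack (button at scene ≈(268,298), top ≈(315,308)). The knob is at scene ≈(260,220), top ≈(252,289), and the cover pivot at scene ≈(248,215), top ≈(230,291). I'll triangulate these.

```bash
cat > h.py <<'E'
from bench import *
import cv2,numpy as np
from scipy.spatial.transform import Rotation as Ro
def ray(p,uv):
    R=np.array(p["R"]);t=np.array(p["t"])
    d=R.T@np.array([(uv[0]-p["cx"])/p["fx"],(uv[1]-p["cy"])/p["fy"],1.]);return -R.T@t,d/np.linalg.norm(d)
def plane(p,uv,z):
    o,d=ray(p,uv);return o+d*(z-o[2])/d[2]
def tri(obs):
    A=np.zeros((3,3));b=np.zeros(3);rs=[ray(p,uv) for p,uv in obs]
    for o,d in rs:
        M=np.eye(3)-np.outer(d,d);A+=M;b+=M@o
    X=np.linalg.solve(A,b);return X,[float(np.linalg.norm((np.eye(3)-np.outer(d,d))@(X-o)))*1000 for o,d in rs]
def proj(p,X):
    c=np.array(p["R"])@np.array(X)+np.array(p["t"]);return np.array([p["fx"]*c[0]/c[2]+p["cx"],p["fy"]*c[1]/c[2]+p["cy"]])
E
python3 - <<'E'
from h import *
S=camera_params("scene");T=camera_params("top")
for n,a,b in[("knobtop",(258.8,217),(252.5,288.5)),("pivot",(248.5,215),(230,291)),("button",(267.7,297.7),(315.5,308.5)),("w1",(281,337),(353,313.5)),("w2",(298.6,373.5),(395,316.5))]:
    X,e=tri([(S,a),(T,b)]);print(n,X.round(4),np.round(e,1))
c=[plane(T,(205+(u-345)/2,240+v/2),.01)for u,v in[(375,45),(483,30),(500,128),(393,152)]]
print(np.round(c,4),np.mean(c,0))
c=[plane(T,(205+(u-345)/2,240+v/2),.02)for u,v in[(528,98),(764,120),(760,194),(520,173)]]
print(np.round(c,4),np.mean(c,0))
E
```

```text
knobtop [0.5489 0.2713 0.157 ] [0.2 0.2]
pivot [0.5453 0.3188 0.1291] [0.5 0.5]
button [0.5085 0.1488 0.0675] [0.1 0.1]
w1 [0.4973 0.0687 0.0469] [0.9 0.9]
w2 [ 0.4893 -0.0198  0.0529] [1. 1.]
[[0.6136 0.357  0.01  ]
 [0.6282 0.2379 0.01  ]
 [0.52   0.2203 0.01  ]
 [0.4963 0.337  0.01  ]] [0.56453795 0.28806287 0.01      ]
[[ 0.5518  0.189   0.02  ]
 [ 0.5229 -0.0685  0.02  ]
 [ 0.4433 -0.0608  0.02  ]
 [ 0.4711  0.1987  0.02  ]] [0.49727149 0.06460626 0.02      ]
```

```bash
python3 -m jog '[{"x":0.4,"y":0.9,"z":0.25,"rz":0.475},{"x":0.4,"y":0.9,"z":0.25,"rz":0.475},{"x":0.4,"y":0.9,"z":0.25,"rz":0.475},{"x":0.4,"y":0.9,"z":0.25,"rz":0.475},{"x":0.4,"y":0.9,"z":0.25,"rz":0.475},{"x":0.4,"y":0.9,"z":0.25,"rz":0.475},{"x":0.4,"y":0.9,"rz":0.475},{"x":0.4,"y":0.9,"rz":0.475}]'
```

```text
validation failed for argument at $[0]...
```

```bash
python3 -m jog '[{"rx":0,"ry":0,"rz":0.475,"x":0.4,"y":0.9,"z":0.25,"jaw":1},{"rx":0,"ry":0,"rz":0.475,"x":0.4,"y":0.9,"z":0.25,"jaw":1},{"rx":0,"ry":0,"rz":0.475,"x":0.4,"y":0.9,"z":0.25,"jaw":1},{"rx":0,"ry":0,"rz":0.475,"x":0.4,"y":0.9,"z":0.25,"jaw":1},{"rx":0,"ry":0,"rz":0.475,"x":0.4,"y":0.9,"z":0.25,"jaw":1},{"rx":0,"ry":0,"rz":0.475,"x":0.4,"y":0.9,"z":0.25,"jaw":1},{"rx":0,"ry":0,"rz":0.475,"x":0.4,"y":0.9,"z":0,"jaw":1},{"rx":0,"ry":0,"rz":0.475,"x":0.4,"y":0.9,"z":0,"jaw":1}]'
```

```text
clock: 1.15
tcp_pos: [0.4508, -0.1899, 0.2995]
orientation: [2.711, 1.586, 0.0]
contact_force: [0.1, -0.2, -1.1]
grip_width: 0.0856
gripper_force: 0.0
```

```bash
python3 -m jog '[{"rx":0,"ry":0,"rz":0.45,"x":0.05,"y":0.93,"z":0,"jaw":1},{"rx":0,"ry":0,"rz":0.45,"x":0.05,"y":0.93,"z":0,"jaw":1},{"rx":0,"ry":0,"rz":0.45,"x":0.05,"y":0.93,"z":0,"jaw":1},{"rx":0,"ry":0,"rz":0.45,"x":0.05,"y":0.93,"z":0,"jaw":1},{"rx":0,"ry":0,"rz":0.45,"x":0.1,"y":0.93,"z":-0.1,"jaw":1},{"rx":0,"ry":0,"rz":0.45,"x":0.1,"y":0.93,"z":-0.1,"jaw":1},{"rx":0,"ry":0,"rz":0.45,"x":0.1,"y":0.93,"z":-0.1,"jaw":1},{"rx":0,"ry":0,"rz":0,"x":0,"y":0,"z":0,"jaw":1}]'
python3 - <<'E'
from h import *
W=camera_params("wrist");f=grab_frame("wrist")
cv2.imwrite("pics/w1.png",f[:,:,::-1]);np.save("w1.npy",W,allow_pickle=True)
o=get_obs();print(np.round(o["joints"],2),o["tcp_pos"])
E
```

```text
clock: 2.15
tcp_pos: [0.479, 0.2039, 0.2807]
orientation: [-2.171, -2.267, -0.001]
contact_force: [-0.4, -0.5, -0.0]
grip_width: 0.0853
gripper_force: 0.0
[ 0.1   0.23 -0.71  1.79  0.16  1.18 -0.62] [0.47960644 0.20080403 0.2806864 ]
```

View pics/w1.png

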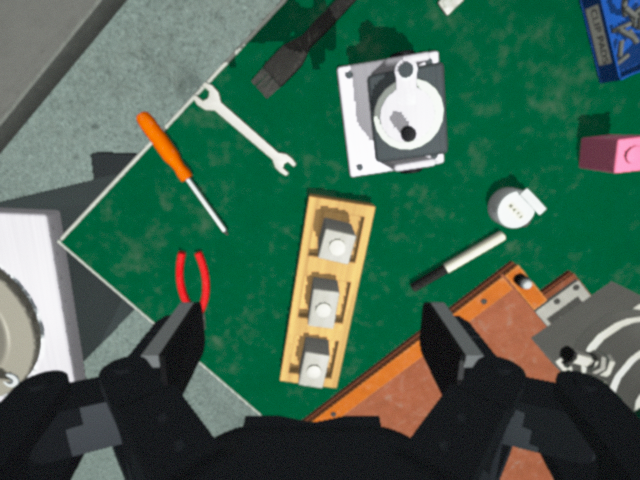

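The wrist view shows the stand (knob top ≈(407,134), pivot ≈(405,68)) and the tall punch (button ≈(338,247)). I'll zoom in for exact edges and take the base-plate corners from a white mask.

```bash
python3 - <<'E'
import cv2,numpy as np
f=cv2.imread('pics/w1.png')
a=cv2.resize(f[40:185,330:450],None,fx=4,fy=4,interpolation=2);b=cv2.resize(f[200:275,305:375],None,fx=4.5,fy=4.5,interpolation=2)
c=np.zeros((590,800,3),np.uint8);c[:580,:480]=a;c[:b.shape[0],482:482+b.shape[1]]=b
cv2.imwrite('pics/c2.png',c)
E
```

```text
(no output)
```

View pics/c2.png

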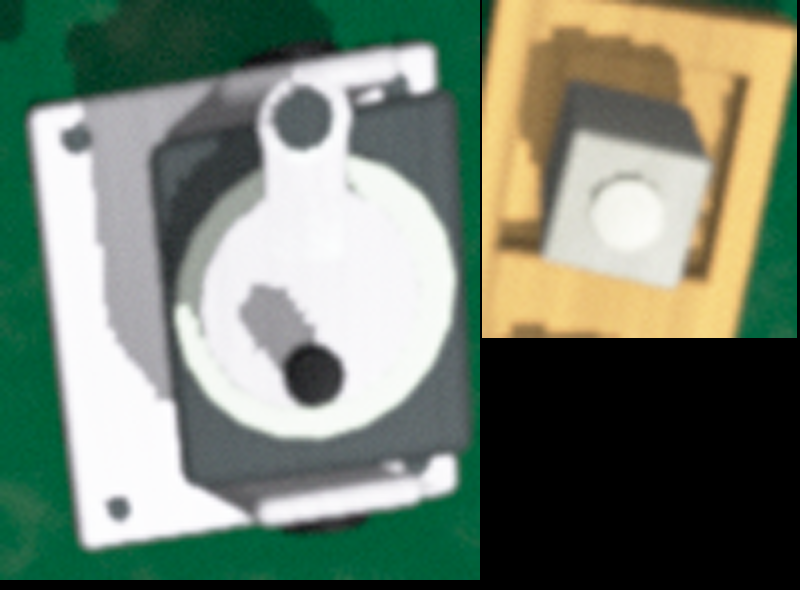

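```bash
python3 - <<'E'
from h import *
S=camera_params("scene");T=camera_params("top");W=np.load("w1.npy",allow_pickle=True).item()
w=lambda u,v:(330+u/4,40+v/4); q=lambda u,v:(305+(u-482)/4.5,200+v/4.5)
for n,a,b,c in[("knobtop",(258.8,217),(252.5,288.5),w(314,374)),("pivot",(248.5,215),(230,291),w(303,118)),("button",(267.7,297.7),(315.5,308.5),q(628,212))]:
    X,e=tri([(S,a),(T,b),(W,c)]);print(n,X.round(4),np.round(e,1), tri([(S,a),(W,c)])[0].round(4))
c=np.array([plane(W,w(*k),.01)for k in[(30,105),(435,43),(457,490),(85,548)]])
print(c.round(4),c.mean(0))
def yaw(c): 
    d=[c[1]-c[0],c[2]-c[3],c[0]-c[3],c[1]-c[2]];print([ (round(float(np.arctan2(x[1],x[0])),3),round(float(np.linalg.norm(x)),4)) for x in d])
yaw(c)
c=np.array([plane(W,q(*k),.061)for k in[(573,128),(711,158),(682,287),(542,258)]]);print(c.round(4),c.mean(0));yaw(c)
E
```

```text
knobtop [0.5494 0.2739 0.1545] [0.7 2.3 2.2] [0.5502 0.276  0.1528]
pivot [0.5466 0.3216 0.1273] [0.9 2.7 3.1] [0.5479 0.3249 0.1242]
button [0.5091 0.1515 0.0631] [1.1 2.8 2.3] [0.5097 0.1534 0.0622]
[[0.501  0.3415 0.01  ]
 [0.6079 0.3611 0.01  ]
 [0.6308 0.2447 0.01  ]
 [0.5244 0.2236 0.01  ]] [0.56604036 0.29272944 0.01      ]
[(0.181, 0.1088), (0.196, 0.1085), (1.767, 0.1203), (1.765, 0.1186)]
[[0.4947 0.1737 0.061 ]
 [0.5283 0.1677 0.061 ]
 [0.5237 0.1343 0.061 ]
 [0.4889 0.1405 0.061 ]] [0.50889347 0.1540458  0.061     ]
[(-0.179, 0.0341), (-0.174, 0.0354), (1.396, 0.0338), (1.433, 0.0337)]
```

```bash
python3 -m jog '[{"rx":0.13,"ry":-0.69,"rz":0.42,"x":0.49,"y":0.6,"z":-0.66,"jaw":1},{"rx":0.13,"ry":-0.69,"rz":0.42,"x":0.49,"y":0.6,"z":-0.66,"jaw":1},{"rx":0,"ry":0,"rz":0,"x":0,"y":0,"z":0,"jaw":1},{"rx":0,"ry":0,"rz":0,"x":0,"y":0,"z":0,"jaw":1},{"rx":0,"ry":0,"rz":0,"x":0,"y":0,"z":0,"jaw":1}]'
python3 - <<'E'
from h import *
W=camera_params("wrist");f=grab_frame("wrist")
np.save("w2.npy",W,allow_pickle=True)
o=get_obs();print(o["tcp_pos"]);print(Ro.from_rotvec(o["orientation"]).as_matrix().round(3))
print("tcp px",proj(W,o["tcp_pos"]), "pred knob",proj(W,(.5505,.276,.153)))
cv2.imwrite("pics/w2.png",f[:,:,::-1])
E
```

```text
clock: 2.82
tcp_pos: [0.5405, 0.2697, 0.2035]
orientation: [1.912, 2.29, 0.301]
contact_force: [0.1, -0.3, 0.3]
grip_width: 0.0854
gripper_force: 0.0
[0.54040434 0.26988063 0.20344584]
[[-0.181  0.955  0.236]
 [ 0.983  0.171  0.062]
 [ 0.019  0.243 -0.97 ]]
tcp px [311.59351958 286.19879957] pred knob [308.96277989 246.34836396]
```

View pics/w2.png

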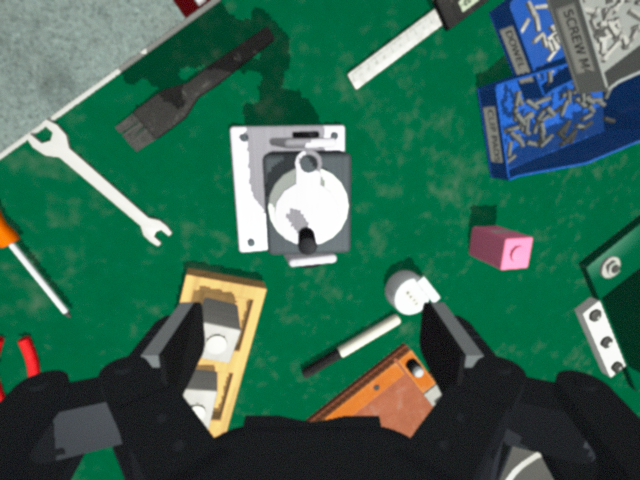

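The knob appears as a dark pin at ≈(299–316, 227–253), almost vertical in the image, so the assumed tilt is close. I'll measure it with a dark mask.

```bash
python3 - <<'E'
from h import *
W1=np.load("w1.npy",allow_pickle=True).item();W=np.load("w2.npy",allow_pickle=True).item()
g=cv2.imread("pics/w2.png").max(2)
m=np.zeros_like(g);m[215:262,292:324]=(g[215:262,292:324]<60)
n,l,st,ce=cv2.connectedComponentsWithStats(m);i=1+st[1:,4].argmax();print(st[i],ce[i])
ys,xs=np.where(l==i)
for y in range(ys.min(),ys.max()+1): 
    r=xs[ys==y];print((y,int(r.min()),int(r.max())),end=" ")
# second-view dark blob in view 1
g1=cv2.imread("pics/w1.png").max(2);m=np.zeros_like(g1);m[122:145,398:420]=g1[122:145,398:420]<60
n,l,st,ce=cv2.connectedComponentsWithStats(m);i=1+st[1:,4].argmax();print("\n",st[i],ce[i])
# plate
f=cv2.imread("pics/w2.png")
for r in (140,160,200,230): 
    row=f[r,225:250].astype(int); print(r,225+int(np.argmax(row[:,2]>110)))
for c in (240,260,335,343):
    col=f[110:150,c].astype(int); print("c",c,110+int(np.argmax(col[:,2]>110)))
E
```

```text
[299 228  15  25 204] [304.8627451  237.63235294]
(228, 305, 306) (229, 302, 309) (230, 301, 310) (231, 300, 311) (232, 300, 311) (233, 300, 312) (234, 300, 312) (235, 300, 312) (236, 300, 313) (237, 300, 313) (238, 300, 313) (239, 300, 313) (240, 300, 313) (241, 300, 313) (242, 300, 304) (243, 299, 306) (244, 299, 305) (245, 299, 303) (246, 299, 303) (247, 299, 303) (248, 300, 304) (249, 300, 302) (250, 301, 304) (251, 302, 304) (252, 303, 303) 
 [402 127  12  13 114] [407.04385965 132.74561404]
140 230
160 232
200 235
230 237
c 240 126
c 260 126
c 335 125
c 343 125
```

```bash
python3 - <<'E'
import cv2
f=cv2.imread('pics/w2.png')
cv2.imwrite('pics/c3.png',cv2.resize(f[120:275,225:360],None,fx=3.8,fy=3.8,interpolation=2))
E
```

```text
(no output)
```

View pics/c3.png

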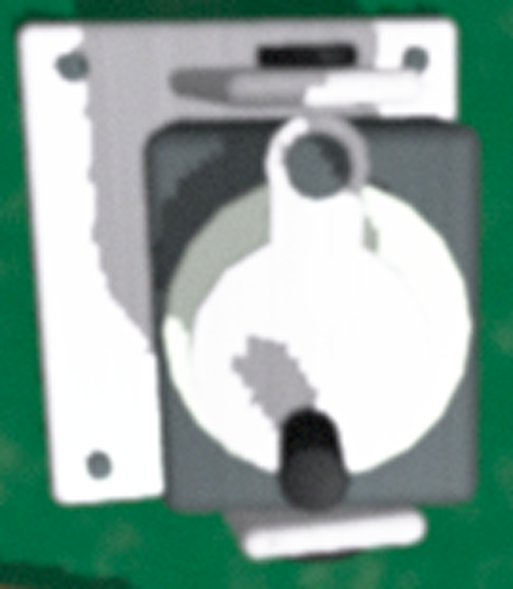

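The knob top is at (308,246), where I predicted (309,246). I'll descend around it and grip lightly.

```bash
python3 -m jog '[{"rx":0,"ry":0,"rz":0,"x":0.09,"y":0.04,"z":-0.42,"jaw":1},{"rx":0,"ry":0,"rz":0,"x":0.09,"y":0.04,"z":-0.42,"jaw":0.3},{"rx":0,"ry":0,"rz":0,"x":0.08,"y":0.05,"z":-0.41,"jaw":-0.2},{"rx":0,"ry":0,"rz":0,"x":0,"y":0,"z":0,"jaw":-1},{"rx":0,"ry":0,"rz":0,"x":0,"y":0,"z":0,"jaw":-1},{"rx":0,"ry":0,"rz":0,"x":0,"y":0,"z":0,"jaw":-1},{"rx":0,"ry":0,"rz":0,"x":0,"y":0,"z":0,"jaw":-1}]' 20
python3 - <<'E'
from h import *
W1=np.load("w1.npy",allow_pickle=True).item();W=np.load("w2.npy",allow_pickle=True).item()
for n,a,b in(("knobtop",(408.5,133.5),(307.9,245.8)),("pivot",(405.75,69.5),(308.7,163.4))): print(n,tri([(W1,a),(W,b)]))
c=np.array([plane(W,(225+u/3.8,120+v/3.8),.01) for u,v in[(18,25),(457,20),(58,503)]]);print(c.round(4),(c[1]+c[2])/2,np.arctan2(*(c[1]-c[0])[[1,0]]),np.arctan2(*(c[0]-c[2])[[1,0]])-np.pi/2)
E
```

```text
clock: 3.75
tcp_pos: [0.5554, 0.2788, 0.1283]
orientation: [1.91, 2.293, 0.302]
contact_force: [-0.2, -1.4, 4.1]
grip_width: 0.0095
gripper_force: 19.9
knobtop (array([0.54987794, 0.27610578, 0.15237385]), [0.07152265094406604, 0.07152265094406984])
pivot (array([0.54845785, 0.32440883, 0.12637164]), [0.007618848739867491, 0.0076188487398971315])
[[0.5002 0.3409 0.01  ]
 [0.6076 0.3616 0.01  ]
 [0.524  0.2243 0.01  ]] [0.56582432 0.29295654 0.01      ] 0.19056752640168753 0.20151197173590596
```

```bash
python3 -m jog '[{"rx":0,"ry":0,"rz":0,"x":-0.21,"y":-0.005,"z":-0.046,"jaw":-1},{"rx":0,"ry":0,"rz":0,"x":-0.19,"y":0.048,"z":-0.039,"jaw":-1},{"rx":0,"ry":0,"rz":0,"x":-0.172,"y":0.095,"z":-0.033,"jaw":-1},{"rx":0,"ry":0,"rz":0,"x":-0.145,"y":0.133,"z":-0.026,"jaw":-1},{"rx":0,"ry":0,"rz":0,"x":0,"y":0,"z":0,"jaw":-1}]'
```

```text
clock: 4.38
tcp_pos: [0.5118, 0.2962, 0.1197]
orientation: [1.908, 2.294, 0.303]
contact_force: [0.5, -1.4, 6.4]
grip_width: 0.0094
gripper_force: 21.1
```

```bash
python3 -m jog '[{"rx":0,"ry":0,"rz":0,"x":-0.11,"y":0.167,"z":-0.017,"jaw":-1},{"rx":0,"ry":0,"rz":0,"x":-0.055,"y":0.148,"z":-0.006,"jaw":-1},{"rx":0,"ry":0,"rz":0,"x":-0.013,"y":0.062,"z":0,"jaw":-1},{"rx":0,"ry":0,"rz":0,"x":0,"y":0,"z":0,"jaw":-1},{"rx":0,"ry":0,"rz":0,"x":0,"y":0,"z":0,"jaw":-1}]'
```

```text
clock: 5.0
tcp_pos: [0.5018, 0.3187, 0.1183]
orientation: [1.909, 2.294, 0.304]
contact_force: [0.6, -0.0, 7.3]
grip_width: 0.0095
gripper_force: 21.8
```

```bash
python3 -m jog '[{"rx":0,"ry":0,"rz":0,"x":0,"y":0,"z":0,"jaw":0},{"rx":0,"ry":0,"rz":0,"x":0,"y":0,"z":0,"jaw":0},{"rx":0,"ry":0,"rz":0,"x":-0.12,"y":-0.03,"z":0.5,"jaw":0},{"rx":0,"ry":0,"rz":0,"x":-0.12,"y":-0.03,"z":0.5,"jaw":0.3},{"rx":0,"ry":0,"rz":0,"x":0.27,"y":-0.95,"z":0.43,"jaw":1},{"rx":0,"ry":0,"rz":0,"x":0.27,"y":-0.95,"z":0.43,"jaw":1},{"rx":0,"ry":0,"rz":0,"x":0,"y":0,"z":0,"jaw":1},{"rx":0,"ry":0,"rz":0,"x":0,"y":0,"z":0,"jaw":1}]'
python3 - <<'E'
from h import *
W=camera_params("wrist");f=grab_frame("wrist")
np.save("w3.npy",W,allow_pickle=True);cv2.imwrite("pics/w3.png",f[:,:,::-1])
o=get_obs();print(o["tcp_pos"])
c=proj(W,(.553,.29,.119)).round();print(c,proj(W,(.509,.154,.061)))
x,y=c.astype(int);x0,y0=x-80,y-70;print(x0,y0)
a=cv2.resize(f[y0:y0+140,x0:x0+160,::-1],None,fx=3,fy=3,interpolation=2)
x,y=proj(W,(.509,.154,.061)).astype(int);x1,y1=x-40,y-50;print(x1,y1)
b=cv2.resize(f[y1:y1+100,x1:x1+80,::-1],None,fx=4,fy=4,interpolation=2)
d=np.zeros((420,800,3),np.uint8);d[:a.shape[0],:a.shape[1]]=a;d[:b.shape[0],480:480+b.shape[1]]=b;cv2.imwrite("pics/c4.png",d)
E
```

```text
clock: 6.0
tcp_pos: [0.5174, 0.2038, 0.2265]
orientation: [1.911, 2.294, 0.299]
contact_force: [-0.8, 0.2, 0.7]
grip_width: 0.0852
gripper_force: 0.0
[0.51702433 0.2048259  0.22625567]
[343. 123.] [250.60717174 266.82054263]
263 53
210 216
```

View pics/c4.png

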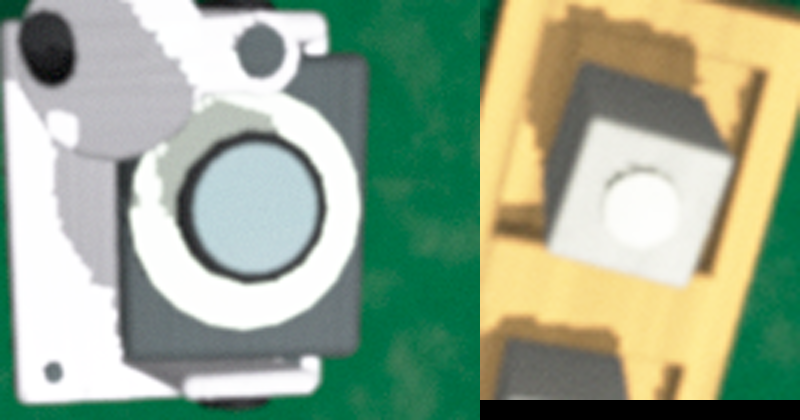

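The cover is fully aside. The lens glass is centred at ≈(347,122) in the picture, and the tall punch's top face at ≈(250,266).

```bash
python3 - <<'E'
from h import *
W1=np.load("w1.npy",allow_pickle=True).item();W=np.load("w3.npy",allow_pickle=True).item()
L=plane(W,(263+253/3,53+207/3),.119);print("lens",L)
ps=.193;d=L[:2]-[.566,.2929];print("lens off x,y",d@[np.cos(ps),np.sin(ps)],d@[-np.sin(ps),np.cos(ps)])
q=lambda u,v:(210+(u-480)/4,216+v/4)
c=np.array([plane(W,q(*k),.061)for k in[(593,115),(733,155),(687,288),(545,248)]]);print(c.round(4),c.mean(0).round(4))
d=[c[1]-c[0],c[2]-c[3],c[0]-c[3],c[1]-c[2]];print([(round(float(np.arctan2(x[1],x[0])),3),round(float(np.linalg.norm(x)),4)) for x in d])
q1=lambda u,v:(305+(u-482)/4.5,200+v/4.5)
print("button tri",tri([(W1,q1(628,212)),(W,q(643,208))]))
print("piv tri",tri([(W1,(405.75,69.5)),(W,(263+261/3,53+50/3))]))
E
```

```text
lens [0.55612292 0.29138675 0.119     ]
lens off x,y -0.009983943066680363 0.00040931186746392614
[[0.4952 0.174  0.061 ]
 [0.5283 0.1677 0.061 ]
 [0.5223 0.1338 0.061 ]
 [0.4884 0.1412 0.061 ]] [0.5085 0.1542 0.061 ]
[(-0.188, 0.0337), (-0.215, 0.0347), (1.365, 0.0334), (1.395, 0.0344)]
button tri (array([0.50879812, 0.15435989, 0.06496972]), [0.11380750975812348, 0.11380750975822145])
piv tri (array([0.548101  , 0.32423566, 0.12783389]), [0.05047615116077689, 0.05047615116066137])
```

```bash
python3 - <<'E'
from h import *
o=get_obs();R=Ro.from_rotvec(o["orientation"])
def tool(zd,yd):
    z=np.array(zd)/np.linalg.norm(zd);y=np.array(yd)-z*np.dot(yd,z);y/=np.linalg.norm(y);return Ro.from_matrix(np.c_[np.cross(y,z),y,z])
P=tool([0,0,-1],[np.cos(.185),-np.sin(.185),0])
print("rot units",np.rad2deg((P*R.inv()).as_rotvec())/10,"shift",(np.array([.5086,.1542,.13])-o["tcp_pos"])/.06)
E
```

```text
rot units [-0.11034701  1.40042875 -2.1027902 ] shift [-0.14040547 -0.843765   -1.60426115]
```

```bash
python3 -m jog '[{"rx":-0.037,"ry":0.467,"rz":-0.701,"x":-0.047,"y":-0.281,"z":-0.535,"jaw":1},{"rx":-0.037,"ry":0.467,"rz":-0.701,"x":-0.047,"y":-0.281,"z":-0.535,"jaw":1},{"rx":-0.037,"ry":0.467,"rz":-0.701,"x":-0.047,"y":-0.281,"z":-0.535,"jaw":1},{"rx":0,"ry":0,"rz":0,"x":0,"y":0,"z":0,"jaw":1},{"rx":0,"ry":0,"rz":0,"x":0,"y":0,"z":0,"jaw":1}]'
python3 - <<'E'
from h import *
W=camera_params("wrist");f=grab_frame("wrist")
np.save("w4.npy",W,allow_pickle=True);cv2.imwrite("pics/w4.png",f[:,:,::-1])
o=get_obs();print(o["tcp_pos"]);print(Ro.from_rotvec(o["orientation"]).as_matrix().round(3))
c=proj(W,(.5086,.1542,.061));print(c)
x,y=c.astype(int);x0,y0=x-110,y-90;print(x0,y0)
cv2.imwrite("pics/c5.png",cv2.resize(f[y0:y0+170,x0:x0+220,::-1],None,fx=3,fy=3,interpolation=2))
E
```

```text
clock: 6.68
tcp_pos: [0.5091, 0.1556, 0.1312]
orientation: [2.412, 2.011, 0.003]
contact_force: [-0.4, 0.2, 0.1]
grip_width: 0.0854
gripper_force: 0.0
[0.50940941 0.15547814 0.13172974]
[[ 0.181  0.984  0.003]
 [ 0.984 -0.181  0.   ]
 [ 0.001  0.003 -1.   ]]
[311.03097886 245.11212844]
201 155
```

View pics/c5.png

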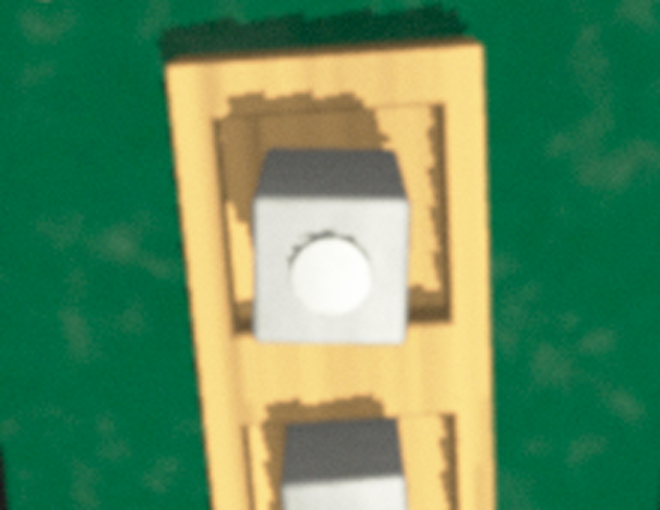

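The punch is square to the tool and centred at the predicted pixel (311,245). I'll descend and grip.

```bash
python3 -m jog '[{"rx":0,"ry":0,"rz":0,"x":-0.01,"y":-0.02,"z":-0.57,"jaw":1},{"rx":0,"ry":0,"rz":0,"x":0,"y":0,"z":-0.57,"jaw":1},{"rx":0,"ry":0,"rz":0,"x":0,"y":0,"z":-0.54,"jaw":1},{"rx":0,"ry":0,"rz":0,"x":0,"y":0,"z":0,"jaw":-1},{"rx":0,"ry":0,"rz":0,"x":0,"y":0,"z":0,"jaw":-1},{"rx":0,"ry":0,"rz":0,"x":0,"y":0,"z":0,"jaw":-1},{"rx":0,"ry":0,"rz":0,"x":0,"y":0,"z":0,"jaw":-1}]' 70
```

```text
clock: 7.6
tcp_pos: [0.51, 0.153, 0.0321]
orientation: [2.416, 2.004, 0.004]
contact_force: [-2.1, 0.6, 10.1]
grip_width: 0.0328
gripper_force: 68.8
```

```bash
python3 -m jog '[{"rx":0,"ry":0,"rz":0,"x":0,"y":0,"z":0.4,"jaw":-1},{"rx":0,"ry":0,"rz":0,"x":0,"y":0,"z":0.8,"jaw":-1},{"rx":0,"ry":0,"rz":0,"x":0,"y":0,"z":0.8,"jaw":-1},{"rx":0,"ry":0,"rz":0,"x":0,"y":0,"z":0.8,"jaw":-1},{"rx":0,"ry":0,"rz":0,"x":0,"y":0,"z":0.2,"jaw":-1},{"rx":0,"ry":0,"rz":0,"x":0,"y":0,"z":0,"jaw":-1},{"rx":0,"ry":0,"rz":0,"x":0,"y":0,"z":0,"jaw":-1}]' 
python3 - <<'E'
from h import *
W=camera_params("wrist");f=grab_frame("wrist");cv2.imwrite("pics/w5.png",f[:,:,::-1])
g=f.astype(int)
o=get_obs();R=Ro.from_rotvec(o["orientation"]);p=np.array(o["tcp_pos"]);print(p,o["gripper_force"])
print("expected btn px",proj(W,p-R.as_matrix()[:,2]*(.0645-.0321)))
m=(g.min(2)>225).astype(np.uint8);n,l,st,ce=cv2.connectedComponentsWithStats(m)
for i in range(1,n):
    if st[i,4]>150:print(st[i],ce[i].round(1))
n=np.array([-.214,-.042,.976]);L=np.array([.556,.2914,.119])
def tool(zd,yd):
    z=np.array(zd)/np.linalg.norm(zd);y=np.array(yd)-z*np.dot(yd,z);y/=np.linalg.norm(y);return Ro.from_matrix(np.c_[np.cross(y,z),y,z])
P=tool(-n,[np.cos(.193),np.sin(.193),0])
print("rot",np.rad2deg((P*R.inv()).as_rotvec())/10)
for h in(.12,.06):print(h,L+n*(h+.026),"shift",(L+n*(h+.026)-p)/.06)
E
```

```text
clock: 8.48
tcp_pos: [0.5076, 0.1513, 0.2077]
orientation: [2.418, 2.005, -0.005]
contact_force: [-0.3, 0.0, -4.5]
grip_width: 0.0324
gripper_force: 71.5
[0.5076619  0.15138949 0.20769619] 71.50713466107845
expected btn px [311.91601963 320.49414623]
[256   0  36   7 182] [273.6   2.4]
[ 308    0   91   57 2074] [355.5  32.1]
[272   7  26  38 526] [284.7  24.6]
[ 301   49  124   75 2996] [351.6  87.6]
[ 510   84   62   56 1912] [536.2 113. ]
[173  95  67  47 399] [215.9 120. ]
[462 155  65  61 471] [493.7 184.7]
[123 176  60  52 196] [154.2 202.6]
[   0  292   57  145 2983] [ 23.2 371. ]
[ 292  301   43   37 1183] [312.7 319. ]
[319 366  17  13 174] [326.9 372. ]
rot [ 0.01953513 -1.28034748  2.16611388]
0.12 [0.524756 0.285268 0.261496] shift [0.28490173 2.23130849 0.89666352]
0.06 [0.537596 0.287788 0.202936] shift [ 0.49890173  2.27330849 -0.07933648]
```

View pics/w5.png

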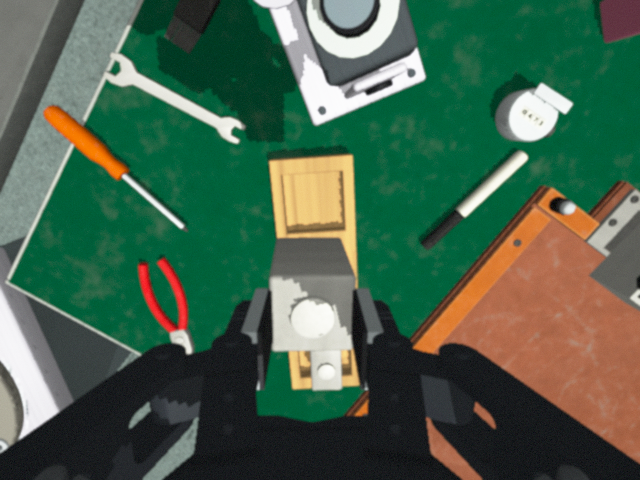

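The punch is held squarely with its button at (313,319), as expected. I'll go above the lens first, then down along the optical axis.

```bash
python3 -m jog '[{"rx":0.005,"ry":-0.32,"rz":0.54,"x":0.071,"y":0.558,"z":0.224,"jaw":-1},{"rx":0.005,"ry":-0.32,"rz":0.54,"x":0.071,"y":0.558,"z":0.224,"jaw":-1},{"rx":0.005,"ry":-0.32,"rz":0.54,"x":0.071,"y":0.558,"z":0.224,"jaw":-1},{"rx":0.005,"ry":-0.32,"rz":0.55,"x":0.071,"y":0.558,"z":0.224,"jaw":-1},{"rx":0,"ry":0,"rz":0,"x":0.107,"y":0.021,"z":-0.488,"jaw":-1},{"rx":0,"ry":0,"rz":0,"x":0.107,"y":0.021,"z":-0.488,"jaw":-1},{"rx":0,"ry":0,"rz":0,"x":0,"y":0,"z":0,"jaw":-1},{"rx":0,"ry":0,"rz":0,"x":0,"y":0,"z":0,"jaw":-1}]' 
python3 - <<'E'
from h import *
for n in("scene","top"): cv2.imwrite(f"pics/{n}9.png",grab_frame(n)[:,:,::-1])
s=cv2.imread('pics/scene9.png')[170:320,200:330];t=cv2.imread('pics/top9.png')[220:345,180:340]
s=cv2.resize(s,None,fx=3.5,fy=3.5,interpolation=2);t=cv2.resize(t,None,fx=2,fy=2,interpolation=2)
c=np.zeros((530,780,3),np.uint8);c[:s.shape[0],:s.shape[1]]=s;c[:t.shape[0],455:455+t.shape[1]]=t;cv2.imwrite("pics/c9.png",c)
o=get_obs();R=Ro.from_rotvec(o["orientation"]);p=np.array(o["tcp_pos"])
n=np.array([-.214,-.042,.976]);n/=np.linalg.norm(n);L=np.array([.556,.2914,.119])
y=np.array([-np.sin(.193),np.cos(.193),0]);M=np.c_[np.cross(y,n),y,n]
print("foot in lens",M.T@(p+.026*R.as_matrix()[:,2]-L));print("tool in lens\n",(M.T@R.as_matrix()).round(3));print(p,o["gripper_force"],np.round(o["qvel"],3))
E
```

```text
clock: 9.52
tcp_pos: [0.5386, 0.2888, 0.205]
orientation: [1.9, 2.31, 0.26]
contact_force: [0.8, -0.2, -3.3]
grip_width: 0.0325
gripper_force: 71.5
foot in lens [0.00256252 0.00102881 0.06273955]
tool in lens
 [[-0.001  1.     0.005]
 [ 1.     0.001  0.003]
 [ 0.003  0.005 -1.   ]]
[0.5391625  0.28907924 0.20613576] 71.4892240986228 [ 0.004 -0.006 -0.001 -0.001  0.003 -0.001 -0.001]
```

View pics/c9.png

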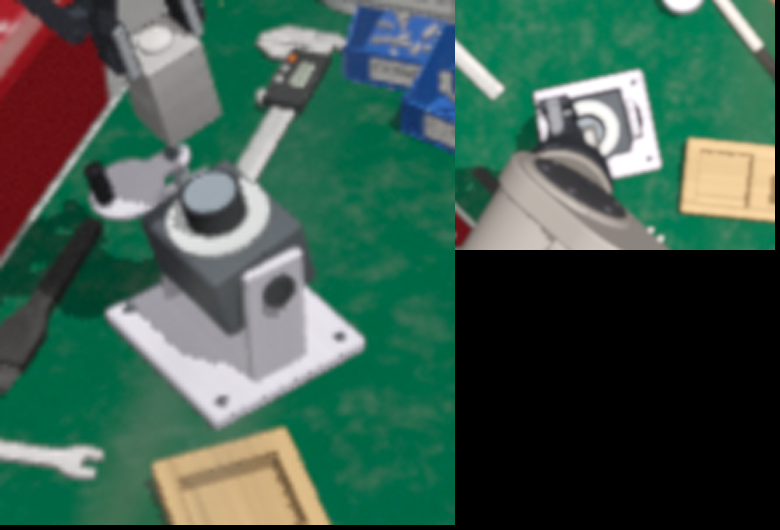

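The punch hangs in front of the lens, with the cover aside. I'll check the tilt and centring against the scene camera: glass centre at crop ≈(212,193), bottom corner of the punch ≈(178,142), upper right edge ≈(197,33)–(220,100).

```bash
python3 - <<'E'
from h import *
S=camera_params("scene");o=get_obs();R=Ro.from_rotvec(o["orientation"]).as_matrix();p=np.array(o["tcp_pos"])
cr=lambda X:((proj(S,X)-[200,170])*3.5).round(0)
L=np.array([.556,.2914,.119]);P0=np.array([.566,.2929,.075])
for t in(8,12.6,18,24):
    r=np.deg2rad(t);n=np.array([-np.sin(r)*.981,-np.sin(r)*.192,np.cos(r)]);print(t,cr(P0+.045*n),cr(P0+.022*n))
F=p+.026*R[:,2]
for a in(1,-1):
    for b in(1,-1):
        e=F+R@np.array([a*.018,b*.0175,0]);print("foot corner",a,b,cr(e),"top",cr(e-R[:,2]*.055))
print("plate",[cr(np.array(c)) for c in[(.5007,.3412,.01),(.5241,.2239,.01),(.6308,.2447,.01)]])
E
```

```text
8 [214. 190.] [221. 218.]
12.6 [209. 193.] [218. 219.]
18 [203. 198.] [216. 222.]
24 [197. 203.] [213. 224.]
foot corner 1 1 [189.  80.] top [163.   8.]
foot corner 1 -1 [138. 115.] top [110.  43.]
foot corner -1 1 [226. 112.] top [201.  39.]
foot corner -1 -1 [175. 147.] top [147.  76.]
plate [array([104., 309.]), array([215., 421.]), array([365., 339.])]
```

```bash
python3 -m jog '[{"rx":0,"ry":0,"rz":0,"x":-0.01,"y":-0.01,"z":-0.06,"jaw":-1},{"rx":0,"ry":0,"rz":0,"x":0,"y":0,"z":0,"jaw":-1},{"rx":0,"ry":0,"rz":0,"x":0,"y":0,"z":0,"jaw":-1},{"rx":0,"ry":0,"rz":0,"x":0,"y":0,"z":0,"jaw":-1},{"rx":0,"ry":0,"rz":0,"x":0,"y":0,"z":0,"jaw":-1},{"rx":0,"ry":0,"rz":0,"x":0,"y":0,"z":0,"jaw":-1}]' && python3 -c "
from bench import *
print(get_obs()['qvel']);print(r.hand_in())"
```

```text
clock: 10.38
tcp_pos: [0.5383, 0.2879, 0.2014]
orientation: [1.9, 2.309, 0.261]
contact_force: [-0.4, -0.3, -4.4]
grip_width: 0.0323
gripper_force: 71.5
[-7.21812776e-04 -1.82509953e-03  5.88295608e-05 -8.25964562e-04
 -7.17106688e-04 -1.02768569e-03 -3.17199173e-04]
the job is handed in; nothing more can be done
None
```

The lens cover is swung fully aside and the tall punch is held still about 60 mm in front of the lens, centred and square to the camera by my measurements; I handed the job in at about 10.4 s, and the hand-in returned no verdict.

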